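# Clear the tape dispenser and hold its tensioner arm back for a fresh roll

### The job

Slide the used-up roll up off the tape dispenser's hub and put it in the grey scrap bin. Then push the sprung tensioner arm by its red handle away from the hub, past the click of its pawl (only a safety catch, too close for a fresh roll) and right back to its rubber stop, and finish while still holding it pressed back there, so that I can slip the fresh roll on. Leave the fresh roll and the other loose things on the bench where they are.

Things in the scene. Friction and masses are not known exactly. Their poses are not given: they have to be found in the camera images.
- dispenser: Bench tape dispenser, fixed. Origin at bench level under the axis of its upright hub, z up. Grey base plate, top 12 mm above the bench, from -71 to 147 mm along its x, -101 to 106 mm along its y. The tensioner arm lies on the hub's +x side. The hub's +y and -y sides are clear for fingers; a guide roller (x -48, y 66 mm) and a cut-off blade (x -57, y 12 mm) stand at the front, to 62 mm high.
- hub_top (a point): Top of the hub, on its axis, 63 mm above the bench (a small screw head rises 7 mm more): an upright white barrel 57 mm across, chamfered at the top, on a black shoulder 62 mm across whose top, 30 mm above the bench, carries the roll.
- roll_center (a point): Centre of the used-up roll of yellow tape: a loose ring, about 35 g, 66 mm across, 24 mm high, bore 60 mm. It starts on the hub's shoulder, at heights 30 to 54 mm above the bench, and clears the hub after 40 mm of lift. The tensioner's idler leans on its +x side (dispenser frame) with about 11 N, so it comes off with some rubbing.
- pivot (a point): Top of the tensioner arm's upright pivot, on its axis, 47 mm above the bench; at x 50, y -60 mm in the dispenser's frame.
- handle (a point): Middle of the upright red handle of the tensioner arm, 56 mm above the bench: a post 14 mm across with a 17 mm knob on top, free between 26 and 87 mm above the bench, 140 mm from the pivot. It moves with the arm on a circle about the pivot; both its sides can be reached from above.
- tensioner (a joint): Swing of the sprung arm about the pivot, rad; grows as the handle leaves the hub (clockwise from above, to the dispenser's +x). -0.07 inner stop, 0 idler on the used-up roll, 0.13 where the pawl catches it if let go after the click, 0.50 back stop. Spring at the handle: 5 N at the inner stop, 7 N at the back stop, up to 2 N more at the click. At 0 the pivot-to-handle line is 0.077 rad from +y towards -x.
- pawl (a joint): Brass pawl slider at the arm's toothed tail, sprung, in m: 0 fully in; the tooth pushes it out by about 3.5 mm while passing and it then clicks in again behind the tooth. It is not touched.
- bin_in (a point): Middle of the inner floor (4 mm above the bench) of the grey plastic scrap bin, fixed, empty, open at the top: 170 x 140 mm outside (along its x and y), walls 4 mm thick and 60 mm high. It stands left or right of the dispenser; a red tray with small white parts stands on the other side.
- fresh_center (a point): Centre of the fresh roll of yellow tape lying on the bench behind the left-hand box, 90 mm across, 24 mm high; loose, to be left alone.
- stator_center (a point): Centre of a loose stator pack, grey with a green end, 58 x 58 x 31 mm; to be left alone.
- gauge_center (a point): Centre of a loose steel ring gauge, 48 mm across, 14 mm high; to be left alone.
- driver_center (a point): Centre of a loose screwdriver with a blue handle, 179 mm long, 27 mm thick; to be left alone.
Not all that is in view belongs to the job. Of the things like the part that bears roll_center, leave any that is turquoise; of the rest the smaller one is meant.

How it is judged:
On the way, in this order (a step that is already met when the one before it is completed fails the run):
1. the used-up roll is off the hub, in the scrap bin and let go (x of roll_center in the frame of bin_in between -0.065 and 0.065 m and y of roll_center in the frame of bin_in between -0.05 and 0.05 m and z of roll_center in the frame of bin_in below 0.045 m and contact force between the fingers and spent_roll below 0.1 N and linear speed of spent_roll below 0.05 m/s), for 0.2 s.
2. the tensioner arm is pushed past the click, the pawl in again behind its tooth (value of joint tensioner above 0.2 rad and value of joint pawl below 0.0012 m), for 0.1 s.
At the end, for the whole second after the job is handed in: The used-up roll lies at rest in the scrap bin (centre within 65 x 50 mm of its middle, under 45 mm above its floor); the tensioner arm stands still past 0.44 rad (handle within 9 mm of its stop), the pawl in to 1.2 mm, the fingers pressing or gripping the arm with over 2 N (x of roll_center in the frame of bin_in between -0.065 and 0.065 m and y of roll_center in the frame of bin_in between -0.05 and 0.05 m and z of roll_center in the frame of bin_in below 0.045 m and linear speed of spent_roll below 0.03 m/s and value of joint tensioner above 0.44 rad and value of joint pawl below 0.0012 m and velocity of joint tensioner between -0.05 and 0.05 rad/s and contact force between the fingers and tensioner above 2 N); the arm keeps its last pose, push and grip.
It fails at once if the fresh roll is shifted by more than 20 mm (distance of fresh_center from where it was at the start of the episode above 0.02 m).
It fails at once if the stator is shifted by more than 20 mm (distance of stator_center from where it was at the start of the episode above 0.02 m).
It fails at once if the ring gauge is shifted by more than 20 mm (distance of gauge_center from where it was at the start of the episode above 0.02 m).
It fails at once if the screwdriver is shifted by more than 20 mm (distance of driver_center from where it was at the start of the episode above 0.02 m).
It also fails if it takes over 51 s, if anything falls off the work surface, if the arm or the gripper's body presses on something with over 40 N, if the wrist force passes 120 N, or if a joint passes its speed limit or range.

### The arm

A 7-joint arm with a two-finger parallel gripper is mounted at the origin on a cart in front of the work surface, level with it; the furniture and walls round the work are solid. World frame = base frame: x ahead of the robot, y to its left, z up, the work surface at z = 0. Lengths are in m, angles in rad, forces in N, time in s.
With the tool pointing down it reaches from about 0.425 to 1.025 m from the base axis. Payload 9.4 kg.
Tool frame: the origin (TCP) lies midway between the tips of the shut fingers; the grasp point (between the pads) lies 19 mm behind it; z points along the fingers, y is the line along which they close (so a half turn about z gives the same grasp; the last joint's range is limited). The gripper opens to 85 mm and grips with 20 to 120 N. Pads are 22 mm wide; open, the fingers measure 114 mm over their backs; the gripper's body (76 mm by 85 mm) begins 54 mm behind the grasp point. The pads swing forward as they close: fully open they stand 13 mm farther back than shut.
Start: joints at [1.133, 0.599, -0.003, 1.599, 0.002, 0.943, -0.08], TCP at [0.256, -0.678, 0.231] pointing down, gripper open.
Joint ranges: [-2.57, 2.57], [-0.35, 1.97], [-1.29, 1.29], [0.11, 2.56], [-1.05, 4.19], [0.11, 1.86], [-2.63, 2.63]. Speed limits (rad/s): [2.22, 2.22, 3.01, 3.01, 3.14, 3.14, 3.14].

### API

Orientations are given as a unit quaternion [x, y, z, w].
In Python, from cell import r gives the robot as it stands. The module is installed in compiled form; this text tells all that it offers.
- The arm moves only by the shell command python3 -m handwheel 'ROWS' [FORCE]. ROWS is JSON, a list of rows, each a list of 7 numbers: the turn, a rotation vector about the tool's x, y, z in degrees, then the shift along the tool's x, y, z in cm, then the gripper command: -1 is shut, 1 is fully open, values between are in proportion. In form: [[rx, ry, rz, tx, ty, tz, hand], ...]. A call has 1 to 20 rows; each row is the pose to reach, as a shift and turn from the pose commanded when the call began, along the tool's axes at that moment; what a row does not reach only later rows make up. A row lasts 1/8 s, in which the tool goes at most 62.5 mm and 10.7 degrees, less where a joint would pass 70% of its speed; a pose out of reach is approached as far as the arm can. A call with a gripper value outside its range is refused whole. The fingers move at their own pace and stop on an object; FORCE is the grip in N (left out, the last holds). Time passes only in rows, so rows that repeat a pose let the fingers close. It gives the time, the measured TCP pose, the force, the opening and the grip force at its end, in the units of the state.
- r.sense(): the state, without advancing time (a new reading comes with each control period).
- r.get_image(name): name is "scene" or "top" or "wrist"; returns a dict with "pixels" (384x512x3 uint8, red, green, blue), "depth" (384x512 float32, m along the optical axis (not along the pixel's ray), 0 where there is no reading), "intrinsics" (3x3 intrinsics, pixels), "D" ([k1, k2, p1, p2, k3] as OpenCV has them; the pictures are not rectified), "rvec" (rotation vector, rad) and "tvec" (3), from world to camera coordinates, as OpenCV has them; the wrist camera has in their place "T_tool_cam" (4x4, takes a point from camera to tool coordinates, whose origin is the TCP and whose axes are the flange's). Camera axes: x right, y down, z forward; pixel columns grow to the right and rows downward; lengths in m; the calibration is good to about 2 mm. A picture is of the moment at which its call begins: read the wrist's pose just before it.
- r.job_done(): hands the job in; it is judged then, once.
Trained networks look in the newest picture that a camera, given by its name, has taken for a name from the list of things; names that differ only in an ending like _2 or _b are one class to them, and where a whole thing is asked for, a point or a joint stands for the part that bears it (a point fixed in the world has none). Each returns a list of dicts, best first, with "conf" (0 to 1); they miss things now and then, are a little off and sometimes report something else, mostly with a low value. They report only what shows in the picture. A call takes as long as a camera call. They do not tell look-alikes from the thing itself.
- r.search_frame(camera, query): "centre" ([column, row] in pixels, amid what is visible of it).
- r.masks_of(camera, query): "region" (384x512 bool, what is visible of it) and "centre" ([column, row] in pixels, amid what is visible of it).
- r.pinpoint(camera, query): "centre" ([column, row] in pixels: a listed point, or the origin of a listed thing).
The state is a dict: "time_s": time; "qpos": joint angles; "qd": joint speeds; "tau": joint torques, N m; "position": TCP position; "orientation": TCP orientation; "wrist_force": force on the tool from outside, world axes, zero at the start; "ft_torque": the same for the moment, N m; "width": finger opening in m; "grasp_force": force on a finger pad.
Only numpy, scipy, OpenCV 4.12 (cv2) and the standard library are available. Lean on these libraries where they do the work, as an engineer would, in place of code of your own. Each camera call takes 0.05 s, during which the arm holds its last target. There are 200 camera calls.

## Working session

There is one attempt and no reset: what is moved stays moved. The work goes in short steps, Python scripts to look and compute and a shell command to move; the robot and the scene stay as the last step left them, time stands still between calls to the robot, and variables do not carry over. Pictures are saved under pics/ and viewed, at most 10 in all, crops included, and the job is handed in when it is done.

```bash
mkdir -p pics; cat > h.py <<'E'
import numpy as np, cv2
from cell import r
from scipy.spatial.transform import Rotation as R
def cam(name):
    s=r.sense(); im=r.get_image(name)
    if name=="wrist":
        T=np.eye(4);T[:3,:3]=R.from_quat(s["orientation"]).as_matrix();T[:3,3]=s["position"]
        im["Twc"]=T@np.array(im["T_tool_cam"])
    else:
        T=np.eye(4);T[:3,:3]=cv2.Rodrigues(np.array(im["rvec"],float))[0];T[:3,3]=np.ravel(im["tvec"])
        im["Twc"]=np.linalg.inv(T)
    return im
def ray(im,uv):
    p=cv2.undistortPoints(np.array([[uv]],float),np.array(im["intrinsics"]),np.array(im["D"]))[0,0]
    return im["Twc"][:3,:3]@np.array([p[0],p[1],1.]),im["Twc"][:3,3]
def atz(im,uv,z):
    d,o=ray(im,uv); return o+d*(z-o[2])/d[2]
def atdepth(im,uv):
    d,o=ray(im,uv); u,v=np.round(uv).astype(int); return o+d*im["depth"][v,u]
def save(im,n,crop=None,scale=1):
    p=im["pixels"][:,:,::-1]
    if crop: p=p[crop[1]:crop[3],crop[0]:crop[2]]
    cv2.imwrite("pics/"+n,cv2.resize(p,None,fx=scale,fy=scale,interpolation=cv2.INTER_CUBIC))
def project(im,P):
    T=np.linalg.inv(im["Twc"]); 
    return cv2.projectPoints(np.array(P,float).reshape(-1,3),cv2.Rodrigues(T[:3,:3])[0],T[:3,3],np.array(im["intrinsics"]),np.array(im["D"]))[0][:,0]
E
python3 - <<'E'
from h import *
np.set_printoptions(precision=3,suppress=True)
Z=dict(dispenser=0,hub_top=.063,roll_center=.042,pivot=.047,handle=.056,bin_in=.004,fresh_center=.012,stator_center=.015,gauge_center=.007,driver_center=.013)
for c in ["top","scene"]:
    im=cam(c); save(im,c+"0.png",scale=1.5)
    for q,z in Z.items():
        print(c,q,[(np.round(d["conf"],2),np.round(d["centre"]),atz(im,d["centre"],z)) for d in r.pinpoint(c,q)[:4]])
print(r.sense())
E
```

```text
top dispenser []
top hub_top [(np.float64(0.84), array([232., 155.]), array([0.573, 0.024, 0.063])), (np.float64(0.51), array([235., 159.]), array([0.562, 0.015, 0.063]))]
top roll_center [(np.float64(0.82), array([301., 183.]), array([ 0.499, -0.179,  0.042])), (np.float64(0.58), array([232., 159.]), array([0.564, 0.025, 0.042])), (np.float64(0.51), array([225., 218.]), array([0.391, 0.041, 0.042]))]
top pivot [(np.float64(0.75), array([245., 134.]), array([ 0.638, -0.011,  0.047])), (np.float64(0.5), array([142., 126.]), array([0.656, 0.296, 0.047]))]
top handle [(np.float64(0.97), array([206., 155.]), array([0.572, 0.103, 0.056]))]
top bin_in [(np.float64(0.66), array([136., 186.]), array([0.48 , 0.32 , 0.004]))]
top fresh_center [(np.float64(0.58), array([144., 122.]), array([0.675, 0.3  , 0.012])), (np.float64(0.49), array([243., 132.]), array([ 0.651, -0.004,  0.012]))]
top stator_center [(np.float64(0.72), array([384., 239.]), array([ 0.338, -0.442,  0.015]))]
top gauge_center [(np.float64(0.67), array([388., 241.]), array([ 0.332, -0.456,  0.007])), (np.float64(0.59), array([
[... 1103 characters left out ...]
ay([ 0.34 , -0.447,  0.015]))]
scene gauge_center [(np.float64(0.57), array([339., 203.]), array([ 0.306, -0.291,  0.007]))]
scene driver_center [(np.float64(0.69), array([356., 200.]), array([ 0.265, -0.335,  0.013]))]
{'time_s': 1.1, 'qpos': array([ 1.133,  0.599, -0.002,  1.599,  0.002,  0.943, -0.08 ]), 'qd': array([-0.001, -0.001, -0.001,  0.002, -0.001, -0.002, -0.   ]), 'tau': array([ -0.001, -77.622,   1.563, -25.838,   0.012,   0.002,  -0.   ]), 'position': array([ 0.256, -0.678,  0.231]), 'orientation': array([ 0.984,  0.179, -0.   , -0.   ]), 'wrist_force': array([-0.414, -0.548, -0.669]), 'ft_torque': array([0.013, 0.008, 0.006]), 'grasp_force': 0.0, 'width': 0.08524273865181824}
```

View images.

View pics/top0.png

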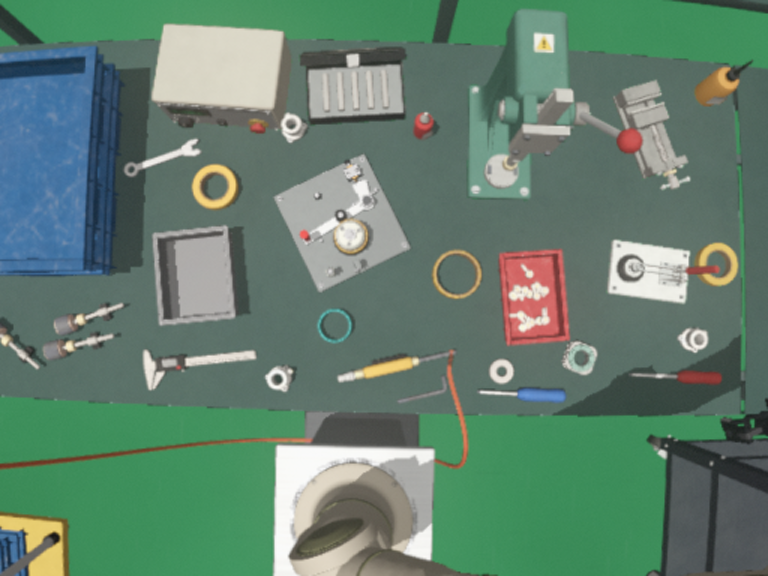

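View pics/scene0.png

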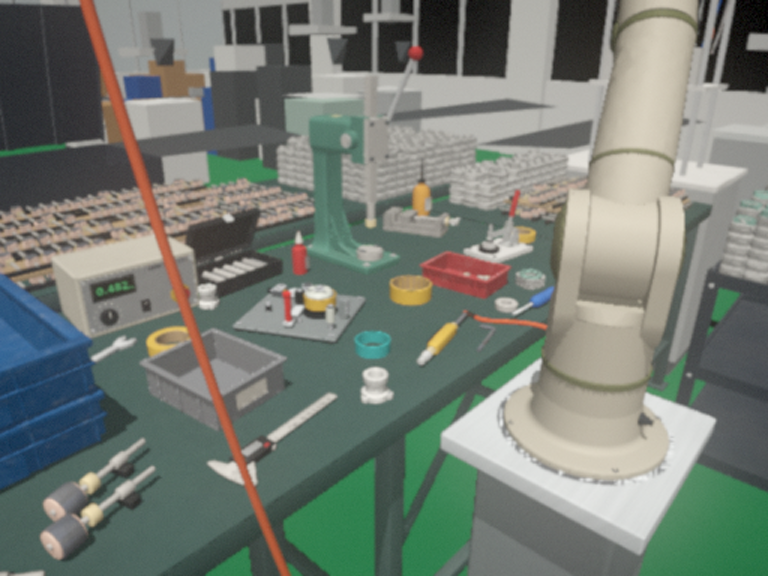

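The top view shows these candidates for the roll: the one on the hub (232,157), a bigger yellow ring (305,183), a turquoise ring (224,217), the fresh roll (143,124) and another ring (478,176). The smaller yellow one on the hub is the right one. The bin is at (130,184), the handle at (203,157) and the red tray at (355,197). The scene view agrees, and both cameras put the hub at about (0.57,0.018) with a yaw of about 27°. Next I move above it for a close look.

```bash
python3 -m handwheel '[[0,0,-6,52,-53,-6,1],[0,0,-6,52,-53,-6,1],[0,0,-6,52,-53,-6,1],[0,0,-6,52,-53,-6,1],[0,0,-6,52,-53,-6,1],[0,0,-6,52,-53,-6,1],[0,0,-6,52,-53,-6,1],[0,0,-6,52,-53,-6,1],[0,0,-6,52,-53,-6,1],[0,0,-6,52,-53,-6,1],[0,0,-6,52,-53,-6,1],[0,0,-6,52,-53,-6,1],[0,0,-6,52,-53,-6,1],[0,0,-6,52,-53,-6,1],[0,0,-6,52,-53,-6,1],[0,0,-6,52,-53,-6,1]]'
python3 - <<'E'
from h import *
np.set_printoptions(precision=4,suppress=True)
Z=dict(hub_top=.063,roll_center=.042,pivot=.047,handle=.056,dispenser=0)
im=cam("wrist"); save(im,"w1.png",scale=1.5); print(np.array(im["T_tool_cam"]))
for q,z in Z.items():
    print(q,[(np.round(d["conf"],2),np.round(d["centre"]),atz(im,d["centre"],z)) for d in r.pinpoint("wrist",q)[:4]])
E
```

```text
time_s: 3.1
position: [0.555, -0.0002, 0.2913]
orientation: [0.973, 0.23, -0.0, 0.0]
wrist_force: [-0.6, -0.4, 0.3]
width: 0.0855
grasp_force: 0.0
[[ 0.0016 -0.9547 -0.2975  0.0755]
 [ 1.      0.0017  0.      0.0011]
 [ 0.0005 -0.2975  0.9547 -0.1417]
 [ 0.      0.      0.      1.    ]]
hub_top [(np.float64(0.58), array([248., 145.]), array([0.575 , 0.0204, 0.063 ]))]
roll_center [(np.float64(0.95), array([185., 230.]), array([0.4105, 0.0485, 0.042 ])), (np.float64(0.59), array([ 35., 103.]), array([0.4934, 0.297 , 0.042 ]))]
pivot [(np.float64(0.59), array([293., 108.]), array([ 0.6434, -0.0129,  0.047 ]))]
handle [(np.float64(0.94), array([186., 121.]), array([0.5655, 0.1067, 0.056 ]))]
dispenser [(np.float64(0.91), array([248., 144.]), array([0.5681, 0.0181, 0.    ])), (np.float64(0.26), array([248., 148.]), array([0.5624, 0.0154, 0.    ]))]
```

View pics/w1.png

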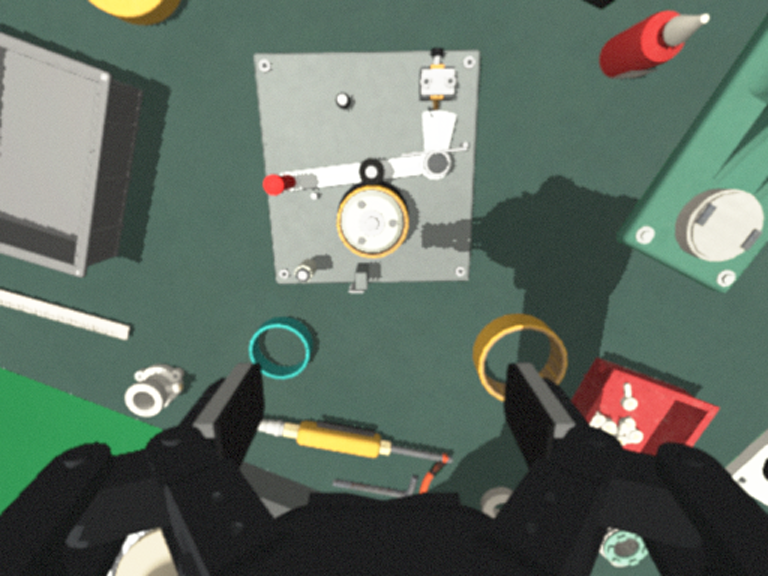

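The wrist view shows the used-up roll on the hub at native (249,147), the turquoise ring at (187,232), the bigger yellow ring at (347,239), and the handle at (184,122) with the idler against the roll. I'll fit the dispenser pose from the plate corners and keypoints, then crop in to check.

```bash
python3 - <<'E'
from h import *
np.set_printoptions(precision=4,suppress=True)
im=cam("wrist")
W=np.array([atz(im,np.array(p)/1.5,.012)[:2] for p in [(256,54),(479,51),(468,282),(276,283)]])
D=np.array([[.147,.106],[.147,-.101],[-.071,-.101],[-.071,.106]])
def fit(D,W):
    a=D-D.mean(0);b=W-W.mean(0);t=np.arctan2((a[:,0]*b[:,1]-a[:,1]*b[:,0]).sum(),(a*b).sum());c,s=np.cos(t),np.sin(t)
    M=np.array([[c,-s],[s,c]]);o=W.mean(0)-M@D.mean(0);return t,o,(W-o-D@M.T)
t,o,e=fit(D,W);print(np.degrees(t),o,e*1000)
print("ring",atz(im,(248.7,147),.054),atz(im,(249,148),.067))
p=im["pixels"];hsv=cv2.cvtColor(p,cv2.COLOR_RGB2HSV)
m=((hsv[...,0]>12)&(hsv[...,0]<32)&(hsv[...,1]>110)).astype(np.uint8);m[:115]=0;m[180:]=0;m[:,:215]=0;m[:,280:]=0
pts=cv2.findNonZero(m);hull=cv2.convexHull(pts);print(cv2.fitEllipse(hull), atz(im,cv2.fitEllipse(hull)[0],.050))
P=[(x,y,z) for x,y,z in [(0,0,.063),(.05,-.06,.047),(.0392,.0796,.056)]]
M=np.array([[np.cos(t),-np.sin(t)],[np.sin(t),np.cos(t)]])
for q in P: print(q,project(im,[*(o+M@q[:2]),q[2]]))
b=cam("top");print("bin",[(d["conf"],atz(b,d["centre"],.004)) for d in r.pinpoint("top","bin_in")[:2]])
save(im,"crop1.png",(170,30,330,200),3.5)
E
```

```text
27.307499919236733 [0.5701 0.0189] [[ 0.1798 -3.3194]
 [-2.1911  2.4499]
 [-0.1033  1.6494]
 [ 2.1146 -0.7799]]
ring [0.5719 0.0187 0.054 ] [0.5727 0.0183 0.067 ]
((248.9390869140625, 147.30661010742188), (47.88575744628906, 49.178550720214844), 177.8985137939453) [0.5711 0.018  0.05  ]
(0, 0, 0.063) [[247.8334 149.0727]]
(0.05, -0.06, 0.047) [[292.257  109.4235]]
(0.0392, 0.0796, 0.056) [[187.1755 119.068 ]]
bin [(0.68, array([0.4831, 0.3204, 0.004 ]))]
```

View pics/crop1.png

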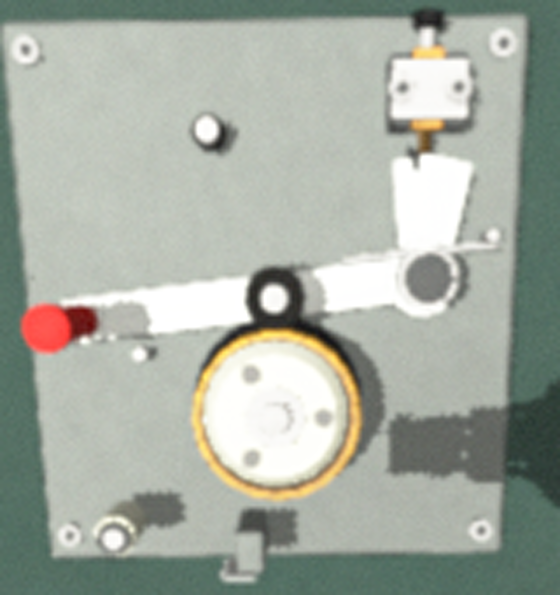

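The crop confirms the roll: a thin yellow ring on the white hub, with the idler on its +x side and the ±y sides clear. The hub is at (0.5715, 0.0185). Now I descend.

```bash
python3 -m handwheel '[[0,0,-0.7,2.3,-0.9,6,1],[0,0,-0.7,2.3,-0.9,12,1],[0,0,-0.7,2.3,-0.9,17,1],[0,0,-0.7,2.3,-0.9,20,1],[0,0,-0.7,2.3,-0.9,22,1],[0,0,-0.7,2.3,-0.9,24,1],[0,0,-0.7,2.3,-0.9,25.5,1],[0,0,-0.7,2.3,-0.9,27,1],[0,0,-0.7,2.3,-0.9,27,1],[0,0,-0.7,2.3,-0.9,27,1]]' 40
python3 -m handwheel '[[0,0,0,0,0,0,-0.2],[0,0,0,0,0,0,-0.2],[0,0,0,0,0,0,-0.2],[0,0,0,0,0,0,-0.2],[0,0,0,0,0,0,-0.2],[0,0,0,0,0,0,-0.2]]' 40
```

```text
time_s: 4.8
position: [0.5721, 0.0195, 0.0216]
orientation: [0.972, 0.237, 0.0, 0.0]
wrist_force: [-0.0, 0.1, 0.3]
width: 0.0854
grasp_force: 0.0
time_s: 5.55
position: [0.5721, 0.0197, 0.0222]
orientation: [0.972, 0.236, 0.001, -0.0]
wrist_force: [-2.4, 0.2, 6.6]
width: 0.0643
grasp_force: 42.2
```

```bash
python3 -m handwheel '[[0,0,0,0,0,-1,-0.2],[0,0,0,0,0,-2,-0.2],[0,0,0,0,0,-3,-0.2],[0,0,0,0,0,-4,-0.2],[0,0,0,0,0,-5,-0.2],[0,0,0,0,0,-7,-0.2],[0,0,0,0,0,-10,-0.2],[0,0,0,0,0,-12,-0.2],[0,0,0,0,0,-12,-0.2]]'
python3 - <<'E'
from h import *
np.set_printoptions(precision=4,suppress=True)
im=cam("wrist"); save(im,"w2.png",scale=1.2)
b=cam("scene");print("bin",[(d["conf"],d["centre"],atz(b,d["centre"],.004)) for d in r.pinpoint("scene","bin_in")[:2]])
# bin rim corners from top picture (display px/1.5) at z=.06
t=cam("top"); W=np.array([atz(t,np.array(p)/1.5,.06)[:2] for p in [(153,233),(230,226),(236,318),(158,325)]]);print(W,W.mean(0))
s=r.sense();print(s["position"],s["orientation"])
E
```

```text
time_s: 6.68
position: [0.5727, 0.0193, 0.1433]
orientation: [0.972, 0.236, 0.002, 0.0]
wrist_force: [0.3, -0.0, -0.7]
width: 0.064
grasp_force: 49.1
bin [(0.84, [144.0, 259.1], array([0.4819, 0.3266, 0.004 ]))]
[[0.5634 0.4108]
 [0.5803 0.2566]
 [0.4012 0.237 ]
 [0.3829 0.3914]] [0.4819 0.3239]
[0.5713 0.0194 0.1406] [ 0.9716  0.2366 -0.0006 -0.    ]
```

View pics/w2.png

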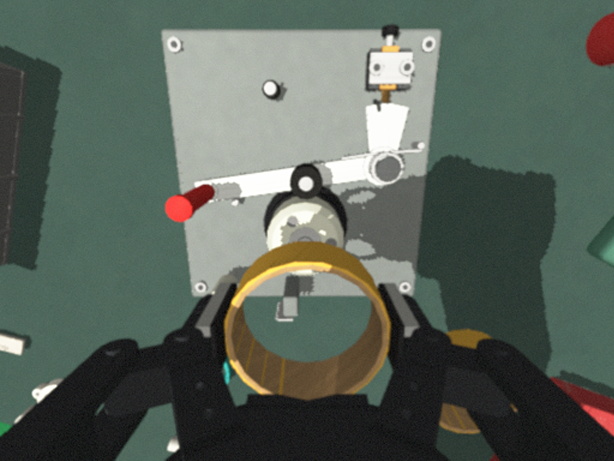

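The roll is in the fingers, clear of the hub. The bin centre is at (0.482, 0.323) from both cameras and from the rim corners. Next I carry it over and lower it.

```bash
python3 -m handwheel '[[0,0,0,1.2,-6,0,-0.2],[0,0,0,2.4,-12,0,-0.2],[0,0,0,3.6,-18,0,-0.2],[0,0,0,4.8,-24,0,-0.2],[0,0,0,5.9,-29,0,-0.2],[0,0,0,5.9,-31.1,0,-0.2],[0,0,0,5.9,-31.1,1,-0.2],[0,0,0,5.9,-31.1,4,-0.2],[0,0,0,5.9,-31.1,7,-0.2],[0,0,0,5.9,-31.1,10,-0.2],[0,0,0,5.9,-31.1,12,-0.2],[0,0,0,5.9,-31.1,13,-0.2],[0,0,0,5.9,-31.1,13,-0.2]]'
```

```text
time_s: 8.5
position: [0.4812, 0.3215, 0.0104]
orientation: [0.972, 0.236, -0.001, 0.001]
wrist_force: [-0.2, -0.9, -0.7]
width: 0.064
grasp_force: 49.1
```

```bash
python3 -m handwheel '[[0,0,0,0,0,0,0.85],[0,0,0,0,0,0,0.85],[0,0,0,0,0,0,0.85],[0,0,0,0,0,0,0.85],[0,0,0,0,0,-3,0.85],[0,0,0,0,0,-6,0.85],[0,0,0,0,0,-11,0.85],[0,0,0,0,0,-16,0.85],[0,0,0,0,0,-18,0.85],[0,0,0,0,0,-18,0.85]]'
python3 - <<'E'
from h import *
im=cam("top"); save(im,"t3.png",(80,90,330,250),2.4)
E
```

```text
time_s: 9.75
position: [0.4819, 0.3232, 0.193]
orientation: [0.972, 0.237, 0.002, -0.001]
wrist_force: [-0.1, 0.5, -0.7]
width: 0.0792
grasp_force: 0.0
```

View pics/t3.png

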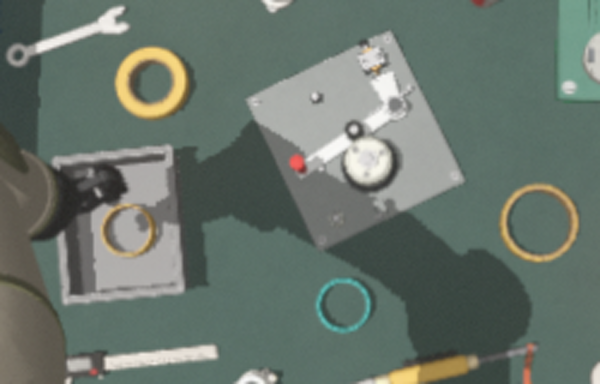

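The roll lies flat in the bin at crop (128,230) and is let go. The arm has swung to its inner stop, with the handle at crop (297,163). I'll check joint 7 before turning the wrist.

```bash
python3 - <<'E'
from h import *
print(r.sense()["qpos"])
im=cam("top")
print([(d["conf"],atz(im,d["centre"],.056)) for d in r.pinpoint("top","handle")])
E
```

```text
[-0.59034775  0.47665515 -0.13953967  1.97203771  0.09965882  0.69819377
 -1.88398606]
[(0.66, array([0.55242097, 0.10187458, 0.056     ]))]
```

```bash
python3 -m handwheel '[[0,0,-10,-0.4,3,0,0.3],[0,0,-20,-0.8,6,0,0.3],[0,0,-30,-1.2,9,0,0.3],[0,0,-40,-1.6,12,0,0.3],[0,0,-50,-2,15,0,0.3],[0,0,-60,-2.4,18,0,0.3],[0,0,-70,-2.8,21,0,0.3],[0,0,-80,-3.1,23.3,0,0.3],[0,0,-82,-3.1,23.3,0,0.3],[0,0,-82,-3.1,23.3,0,0.3]]'
python3 - <<'E'
from h import *
im=cam("wrist"); save(im,"w4.png",scale=1.2); print(r.sense()["qpos"])
print([(d["conf"],d["centre"],atz(im,d["centre"],.056)) for d in r.pinpoint("wrist","handle")])
E
```

```text
time_s: 11.15
position: [0.5602, 0.1024, 0.1904]
orientation: [0.579, 0.815, -0.0, -0.001]
wrist_force: [0.5, 0.2, 0.3]
width: 0.0553
grasp_force: 0.0
[ 0.10076068  0.51490811 -0.54611281  1.97516749  0.38121163  0.75403258
 -0.33332848]
[(0.61, [254.9, 183.2], array([0.55937327, 0.10131809, 0.056     ]))]
```

View pics/w4.png

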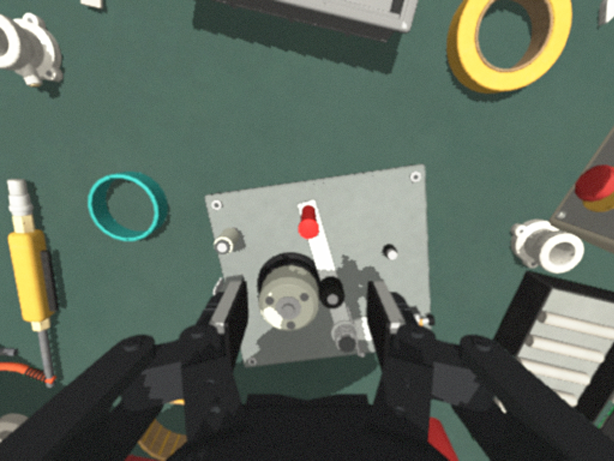

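The wrist view shows the handle at native (255,185), straight under the tool and between the fingers. It agrees with the prediction to 1 mm. I descend and grip.

```bash
python3 -m handwheel '[[0,0,0,0,0,4,0.3],[0,0,0,0,0,8,0.3],[0,0,0,0,0,11,0.3],[0,0,0,0,0,13.5,0.3],[0,0,0,0,0,15.2,0.3],[0,0,0,0,0,15.2,0.3],[0,0,0,0,0,15.2,-1],[0,0,0,0,0,15.2,-1],[0,0,0,0,0,15.2,-1],[0,0,0,0,0,15.2,-1],[0,0,0,0,0,15.2,-1],[0,0,0,0,0,15.2,-1]]' 35
```

```text
time_s: 12.75
position: [0.5616, 0.1018, 0.0401]
orientation: [0.578, 0.816, 0.001, 0.001]
wrist_force: [0.3, 0.4, 6.8]
width: 0.0131
grasp_force: 31.5
```

```bash
python3 - <<'E'
from h import *
s=r.sense();p=s["position"];M0=R.from_quat(s["orientation"]).as_matrix();a=np.radians(27.3);Md=np.array([[np.cos(a),-np.sin(a)],[np.sin(a),np.cos(a)]])
f=lambda t:Md@np.array([.14*np.sin(t-.077),.14*np.cos(t-.077)])
for t in np.arange(-.07,.56,.04):
    d=f(t)-f(-.07); print(round(t,2),np.round(M0.T@[*d,0]*100,2))
print(p,s["grasp_force"])
E
```

```text
-0.07 [0. 0. 0.]
-0.03 [0.15 0.54 0.  ]
0.01 [0.27 1.09 0.  ]
0.05 [0.38 1.64 0.  ]
0.09 [0.46 2.19 0.  ]
0.13 [0.52 2.75 0.01]
0.17 [0.55 3.31 0.01]
0.21 [0.57 3.87 0.01]
0.25 [0.56 4.43 0.01]
0.29 [0.53 4.98 0.01]
0.33 [0.48 5.54 0.01]
0.37 [0.4  6.1  0.01]
0.41 [0.3  6.65 0.01]
0.45 [0.18 7.2  0.01]
0.49 [0.04 7.74 0.01]
0.53 [-0.12  8.27  0.02]
[0.56163679 0.10183478 0.04009272] 31.541805824314736
```

```bash
python3 -m handwheel '[[0,0,0,0.15,0.5,0,-1],[0,0,0,0.27,1.1,0,-1],[0,0,0,0.38,1.6,0,-1],[0,0,0,0.46,2.2,0,-1],[0,0,0,0.52,2.7,0,-1],[0,0,0,0.55,3.3,0,-1],[0,0,0,0.57,3.9,0,-1],[0,0,0,0.56,4.4,0,-1],[0,0,0,0.56,4.4,0,-1]]'
python3 -m handwheel '[[0,0,0,-0.03,0.5,0,-1],[0,0,0,-0.08,1.1,0,-1],[0,0,0,-0.16,1.7,0,-1],[0,0,0,-0.26,2.2,0,-1],[0,0,0,-0.38,2.8,0,-1],[0,0,0,-0.5,3.3,0,-1],[0,0,0,-0.55,3.6,0,-1],[0,0,0,-0.55,3.6,0,-1],[0,0,0,-0.55,3.6,0,-1],[0,0,0,-0.55,3.6,0,-1]]'
python3 - <<'E'
from h import *
s=r.sense();im=cam("top"); save(im,"t5.png",(110,90,330,250),2.6)
a=np.radians(27.3);Md=np.array([[np.cos(a),-np.sin(a)],[np.sin(a),np.cos(a)]])
d=Md.T@(s["position"][:2]-[.571,.0187])-[.05,-.06];print("theta",np.arctan2(d[0],d[1])+.077,np.hypot(*d),s["wrist_force"])
E
```

```text
time_s: 13.88
position: [0.5984, 0.1212, 0.0393]
orientation: [0.578, 0.816, -0.002, -0.001]
wrist_force: [-8.0, 0.3, 8.6]
width: 0.013
grasp_force: 33.2
time_s: 15.12
position: [0.6334, 0.1283, 0.039]
orientation: [0.578, 0.816, -0.002, -0.002]
wrist_force: [-8.9, 0.1, 4.7]
width: 0.0129
grasp_force: 33.9
theta 0.48508315570421123 0.1402714644162857 [-8.87323366  0.06010242  4.73637217]
```

View pics/t5.png

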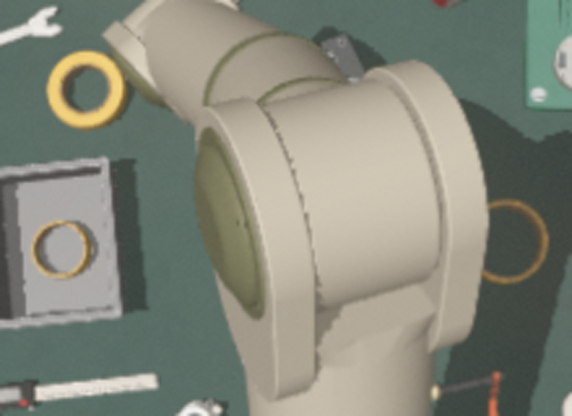

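The arm hides the handle in this view, and the roll is still in the bin. The force of about 9 N is just the spring, so the handle isn't on the stop yet. I press on gently until the force rises.

```bash
python3 -m handwheel '[[0,0,0,-0.06,0.2,0,-1],[0,0,0,-0.12,0.4,0,-1],[0,0,0,-0.12,0.4,0,-1],[0,0,0,-0.12,0.4,0,-1]]'; python3 -m handwheel '[[0,0,0,-0.06,0.2,0,-1],[0,0,0,-0.1,0.3,0,-1],[0,0,0,-0.1,0.3,0,-1],[0,0,0,-0.1,0.3,0,-1]]'
```

```text
time_s: 15.68
position: [0.6352, 0.1284, 0.0388]
orientation: [0.578, 0.816, -0.003, -0.003]
wrist_force: [-17.7, 0.3, 9.4]
width: 0.0128
grasp_force: 34.8
time_s: 16.18
position: [0.6353, 0.1284, 0.0386]
orientation: [0.577, 0.816, -0.005, -0.004]
wrist_force: [-25.6, 0.1, 16.0]
width: 0.0127
grasp_force: 37.1
```

The handle has stopped moving and the force has risen from 9 to 26 N, so it's pressed on the rubber stop. Handing in.

```bash
python3 -m handwheel '[[0,0,0,0,0,0,-1],[0,0,0,0,0,0,-1]]'; python3 -c "
from cell import r
print(r.job_done())"
```

```text
time_s: 16.42
position: [0.6353, 0.1284, 0.0387]
orientation: [0.577, 0.816, -0.005, -0.004]
wrist_force: [-26.8, 0.7, 16.1]
width: 0.0127
grasp_force: 37.1
the job is handed in; nothing more can be done
None
```

I put the used-up roll in the scrap bin, and the gripper is holding the tensioner handle pressed against its back stop; I handed the job in at 16.4 s, but no verdict came back, and I judged the stop and the pawl from arm position and force, not from a picture.

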